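Close the pantry canisters with their own lids

ROBOT

A 6-joint arm with a two-finger parallel gripper is mounted at the origin on the work surface. World frame = base frame: x ahead of the robot, y to its left, z up, the work surface at z = 0. Lengths are in m, angles in degrees, forces in N, time in s.
With the tool pointing down it reaches from about 0.4 to 0.825 m from the base axis. Payload 7 kg.
Tool frame: the origin (TCP) lies between the finger pads; the fingertips stand ctrl.nose_length ahead of it and the grasp point (between the pads) lies 2 mm behind it (ctrl.nose_length is the distance from the TCP to the fingertips, in m); z points along the fingers, y is the line along which they close (so a half turn about z gives the same grasp; the last joint's range is limited). The gripper opens to 88 mm and grips with 3 to 60 N. Pads are 19 mm wide; open, the fingers measure 130 mm over their backs; the gripper's body (78 mm by 193 mm) begins 47 mm behind the grasp point.
Start: joints at [-59.124, 20.546, 0.682, 0, -70.136, -16.507], TCP at [0.167, -0.654, 0.244] pointing down, gripper open.
Joint ranges: [-176.03, 176.03], [-82.01, 121.73], [-58.28, 71.71], [-173.87, 95.51], [-174.79, -0.11], [-173.66, 173.66]. Speed limits (degrees/s): [136.94, 136.94, 172.46, 180, 180, 180].

INTERFACE

Orientations are given as [roll, pitch, yaw] about the fixed x, y, z axes, in that order (R = Rz(yaw) Ry(pitch) Rx(roll)).
In Python, from plant import ctrl gives the robot as it stands.
- The arm moves only by the tool apply_moves, never from a script. Its argument "commands" is a list of rows, each a list of 3 entries, a list of its own where there are three numbers: the shift along the world's x, y, z in cm, then the turn about the world's z in rad, then the closure, from 0 (fully open) to 1 (shut). In form: [[[x, y, z], turn, jaw], ...]. A call has 1 to 20 rows; each row is the pose to reach, as a shift and turn from the pose commanded when the call began; what a row does not reach only later rows make up. A row lasts 1/12 s, in which the tool goes at most 41.7 mm and 7.16 degrees, less where a joint would pass 70% of its speed; a pose out of reach is approached as far as the arm can. A call with a gripper value outside its range is refused whole. The fingers move at their own pace and stop on an object; the grip force is fixed at half the most. Time passes only in rows, so rows that repeat a pose let the fingers close. It gives the time, the measured TCP pose, the force, the opening and the grip force at its end, in the units of the state.
- ctrl.get_obs(): the state, without advancing time (a new reading comes with each control period).
- ctrl.snapshot(name): name is "scene" or "side" or "wrist"; returns a dict with "img" (420x560x3 uint8, red, green, blue), "fx", "fy", "cx", "cy" (pixels), "T" (4x4, takes a point from camera to world coordinates). Camera axes: x right, y up, looking along -z (the intrinsics and any distortion apply to the point x, -y, -z); pixel columns grow to the right and rows downward; lengths in m; the calibration is good to about 2 mm. A picture is of the moment at which its call begins. There is no depth.
- ctrl.close_job(): hands the job in; it is judged then, once.
Trained networks look in a picture, given as the dict that the camera call returned (one of the last four; its "shot" number tells which), for a name from the list of things; names that differ only in an ending like _2 or _b are one class to them, and where a whole thing is asked for, a point or a joint stands for the part that bears it (a point fixed in the world has none). Each returns a list of dicts, best first, with "score" (0 to 1); they miss things now and then, are a little off and sometimes report something else, mostly with a low value. They report only what shows in the picture. A call takes as long as a camera call. They do not tell look-alikes from the thing itself.
- ctrl.search_frame(picture, target): "at" ([column, row] in pixels, amid what is visible of it).
- ctrl.spot_point(picture, target): "at" ([column, row] in pixels: a listed point, or the origin of a listed thing).
The state is a dict: "clock": time; "joint_pos": joint angles; "qvel": joint speeds; "tau": joint torques, N m; "tool_pos": TCP position; "orientation": TCP orientation; "force": force on the tool from outside, world axes, zero at the start; "moment": the same for the moment, N m; "opening": finger opening in m; "gripper_force": force on a finger pad.
Only numpy, scipy, OpenCV 4.12 (cv2) and the standard library are available. Lean on these libraries where they do the work, as an engineer would, in place of code of your own. Each camera call takes 0.05 s, during which the arm holds its last target. There are 200 camera calls.

TASK

The four washed canisters are going back into the pantry: put each wooden lid on the canister it belongs to, round ones by size and the square one on the square canister with its sides lined up, so that every lid sits down flat on the rim. Lower the lids rather than dropping them, leave the canisters standing where they are, and leave the steel pan lid and the spice jar alone.

Things in the scene. Friction and masses are not known exactly. Their poses are not given: they have to be found in the camera images.
- small_canister: small round open canister of white ceramic, standing upright, loose: outer diameter 64 mm, inner diameter 56 mm, 80 mm tall, empty. Origin: centre of its underside; z up.
- medium_canister: medium round open canister of white ceramic, standing upright, loose: outer diameter 80 mm, inner diameter 72 mm, 90 mm tall, empty. Origin: centre of its underside; z up.
- large_canister: large round open canister of white ceramic, standing upright, loose: outer diameter 98 mm, inner diameter 90 mm, 100 mm tall, empty. Origin: centre of its underside; z up.
- square_canister: square open canister of white ceramic, standing upright, loose: 76 x 76 mm outside, 68 x 68 mm inside, 90 mm tall, empty. Origin: centre of its underside; x and y run along its sides, z up.
- small_lid: small round lid of pale wood for the small round canister: plate 72 mm diameter. From the origin up: tapered round plug 0-8 mm (40 mm diameter at the bottom, 48 at the top), on which it lies; plate 8-16 mm; upright round knob 16-42 mm, 22 mm diameter, in the middle. Origin: centre of the underside; z up. Closed: plate on the rim, origin 8 mm below the rim, 4 mm play all round.
- medium_lid: medium round lid of pale wood for the medium round canister: plate 88 mm diameter. From the origin up: tapered round plug 0-8 mm (56 mm diameter at the bottom, 64 at the top), on which it lies; plate 8-16 mm; upright round knob 16-42 mm, 22 mm diameter, in the middle. Origin: centre of the underside; z up. Closed: plate on the rim, origin 8 mm below the rim, 4 mm play all round.
- large_lid: large round lid of pale wood for the large round canister: plate 106 mm diameter. From the origin up: tapered round plug 0-8 mm (74 mm diameter at the bottom, 82 at the top), on which it lies; plate 8-16 mm; upright round knob 16-42 mm, 22 mm diameter, in the middle. Origin: centre of the underside; z up. Closed: plate on the rim, origin 8 mm below the rim, 4 mm play all round.
- square_lid: square lid of pale wood for the square canister: plate 84 x 84 mm, x and y along its sides. From the origin up: tapered round plug 0-8 mm (52 mm diameter at the bottom, 60 at the top), on which it lies; plate 8-16 mm; upright round knob 16-42 mm, 22 mm diameter, in the middle. Origin: centre of the underside; z up. Closed: plate on the rim, origin 8 mm below the rim, 4 mm play all round.
- pan_lid: bystander: round steel saucepan lid with a black knob, 130 mm diameter, 39 mm tall, lying on the counter. Origin: centre of its underside.
- spice_jar: bystander: closed spice jar with a dark cap, 46 mm diameter, 95 mm tall. Origin: centre of its underside.
Not all that is in view belongs to the job. What is shaped like the medium_lid but yellow is not meant. What is shaped like the square_canister but black is not meant.

How it is judged:
By the outcome, as a careful person would: the job done as asked, in the order asked, and still so for the second after the job is handed in, with the robot touching nothing.
It also fails if it takes over 109 s, if anything falls off the work surface, if the arm or the gripper's body presses on something with over 40 N, if the wrist force passes 120 N, or if a joint passes its speed limit or range.

## Working session

There is one attempt and no reset: what is moved stays moved. The work goes in short steps, Python scripts to look and compute and a tool call to move; the robot and the scene stay as the last step left them, time stands still between calls to the robot, and variables do not carry over. Pictures are saved under pics/ and viewed, at most 14 in all, crops included, and the job is handed in when it is done.

Besides the shell and the picture viewer there is one more tool, called by a JSON object that holds its "fn" and its "kwargs". apply_moves: Moves the arm, as the interface text tells. Its arguments: {"type":"object","properties":{"commands":{"type":"array"}},"required":["commands"]}

```bash
ls; mkdir -p pics; cat > h.py <<'E'
import sys; sys.path.insert(0,'.')
import numpy as np, cv2
from plant import ctrl
def save(p,n): cv2.imwrite(f'pics/{n}.png',p['img'][:,:,::-1])
def ray(p,uv):
    d=np.array([(uv[0]-p['cx'])/p['fx'],-(uv[1]-p['cy'])/p['fy'],-1.]);T=np.array(p['T'])
    return T[:3,3],T[:3,:3]@d
def onz(p,uv,z):
    o,d=ray(p,uv);return o+d*(z-o[2])/d[2]
def proj(p,X):
    T=np.array(p['T']);q=T[:3,:3].T@(np.array(X)-T[:3,3])
    return np.array([p['cx']-p['fx']*q[0]/q[2],p['cy']+p['fy']*q[1]/q[2]])
E
python3 - <<'E'
from h import *
o=ctrl.get_obs();print(o,ctrl.nose_length)
names=['small_canister','medium_canister','large_canister','square_canister','small_lid','medium_lid','large_lid','square_lid','pan_lid','spice_jar']
for c in ['scene','side']:
    p=ctrl.snapshot(c);save(p,c+'0');print(c,{k:v for k,v in p.items() if k!='img'})
    for n in names:
        r=ctrl.spot_point(p,n)
        print(n,[(np.round(q['at']).tolist(),round(q['score'],2),onz(p,q['at'],0).round(3)[:2].tolist()) for q in r[:3]])
E
```

```text
pics
{'clock': 0.0, 'joint_pos': array([-5.91229472e+01,  2.05915215e+01,  6.34434107e-01, -2.23130575e-02,
       -7.01355325e+01, -1.65076352e+01]), 'qvel': array([-0.05291874, -0.00377534, -0.00203792,  0.01567815,  0.07409765,
       -0.02472182]), 'tau': array([ 1.90600549e-03, -5.82723534e+01,  2.93068510e+01,  6.99744433e+00,
        7.15629256e-03, -2.54959814e-04]), 'tool_pos': array([ 0.16740036, -0.65343753,  0.24261981]), 'orientation': array([ 1.79905237e+02, -6.20903139e-03, -1.65638176e+02]), 'force': array([-0.39844084,  0.02646426, -0.25987127]), 'moment': array([-0.0033646 , -0.00186202, -0.00380098]), 'gripper_force': 0.0, 'opening': 0.08766650521579332} 0.017
scene {'fx': 437.36348777439184, 'fy': 437.36348777439184, 'cx': 278.7768042527577, 'cy': 208.195042187329, 'T': array([[ 0.55432479, -0.5801536 ,  0.59677955,  1.11796919],
       [ 0.83228499,  0.39075297, -0.39320962, -0.40594343],
       [-0.00507141,  0.7146565 ,  0.69945719,  0.72110171],
       [ 0.        ,  0.        ,  0.        ,  1.        ]]), 'shot': 1}
small_canister [([172.0, 242.0], 0.9, [0.4
[... 977 characters left out ...]
': 2}
small_canister [([245.0, 314.0], 0.84, [0.463, -0.247])]
medium_canister [([244.0, 252.0], 0.86, [0.468, -0.091])]
large_canister [([239.0, 163.0], 0.98, [0.468, 0.255])]
square_canister [([238.0, 201.0], 0.9, [0.46, 0.084]), ([183.0, 190.0], 0.57, [0.319, 0.146])]
small_lid [([324.0, 301.0], 0.84, [0.612, -0.237])]
medium_lid [([325.0, 240.0], 0.96, [0.647, -0.077]), ([383.0, 244.0], 0.57, [0.77, -0.105])]
large_lid [([302.0, 158.0], 0.85, [0.651, 0.256])]
square_lid [([315.0, 197.0], 0.6, [0.655, 0.076]), ([237.0, 163.0], 0.48, [0.463, 0.254])]
pan_lid [([248.0, 134.0], 0.56, [0.503, 0.415])]
spice_jar [([295.0, 395.0], 0.97, [0.533, -0.401]), ([246.0, 314.0], 0.48, [0.464, -0.246])]
```

View pics/scene0.png

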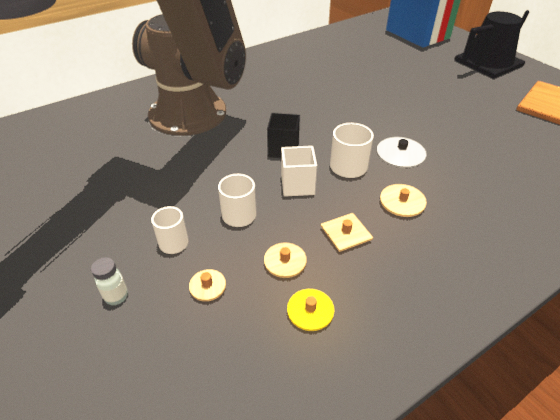

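View pics/side0.png

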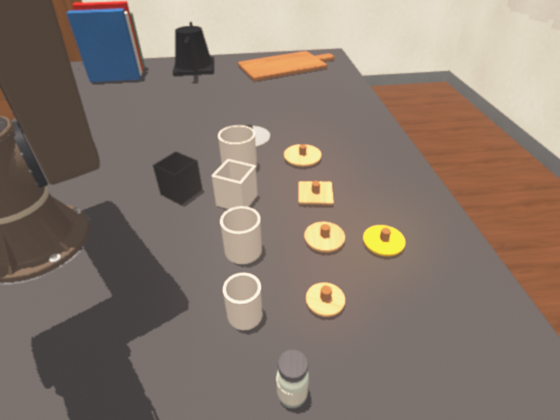

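Both pictures show the row of white canisters, from small at scene (170,230) to large at (350,150). Their lids are in front at (207,285), (285,260), (347,231) and (403,200). The yellow decoy is at (311,309) and the black one at (284,135). Next I'll fit the silhouettes.

```bash
cat >> h.py <<'E'
from scipy.optimize import minimize
def circ(r,z,n=48):
    a=np.linspace(0,2*np.pi,n,endpoint=False);return np.c_[r*np.cos(a),r*np.sin(a),0*a+z]
def sq(h,z): return np.array([[h,h,z],[-h,h,z],[-h,-h,z],[h,-h,z]])
def can(r,h): return [np.r_[circ(r,0),circ(r,h)]]
def lid(r): return [np.r_[circ(r,.008),circ(r,.016)],np.r_[circ(.011,.016),circ(.011,.042)]]
M={'small_canister':can(.032,.08),'medium_canister':can(.04,.09),'large_canister':can(.049,.1),
'square_canister':[np.r_[sq(.038,0),sq(.038,.09)]],'small_lid':lid(.036),'medium_lid':lid(.044),'large_lid':lid(.053),
'square_lid':[np.r_[sq(.042,.008),sq(.042,.016)],lid(.04)[1]]}
S=2
def sil(p,n,x,z=0):
    c,s=np.cos(x[2]),np.sin(x[2]);R=np.array([[c,-s,0],[s,c,0],[0,0,1]])
    m=np.zeros((420*S,560*S),np.uint8)
    for part in M[n]:
        q=np.array([proj(p,R@v+[x[0],x[1],z]) for v in part])
        h=cv2.convexHull(((q+.5)*S*16-8).astype(np.int32).reshape(-1,1,2))
        cv2.fillConvexPoly(m,h,255,lineType=cv2.LINE_AA,shift=4)
    return m
def mask(p,n):
    i=p['img'].astype(int);mx=i.max(2);mn=i.min(2)
    if 'lid' in n: m=(mx>110)&(mx-mn>45)
    else: m=(mx>115)&(mx-mn<60)
    m=m.astype(np.uint8)*255
    m=cv2.morphologyEx(m,cv2.MORPH_CLOSE,np.ones((3,3)))
    m=cv2.resize(m,None,fx=S,fy=S,interpolation=cv2.INTER_LINEAR)
    return m
def fit(ps,n,x0,z=0):
    k=np.ones((8*S+1,)*2);data=[]
    for p in ps:
        g=cv2.dilate(sil(p,n,x0,z),k);m=cv2.min(mask(p,n),g)
        if 'can' in n:
            cs,_=cv2.findContours((m>127).astype(np.uint8),cv2.RETR_EXTERNAL,cv2.CHAIN_APPROX_NONE)
            m2=np.zeros_like(m);cv2.fillConvexPoly(m2,cv2.convexHull(max(cs,key=cv2.contourArea)),255);m=m2
        data.append(cv2.GaussianBlur(m,(0,0),2*S).astype(float))
    sqr='square' in n
    def f(v):
        x=[v[0]/100,v[1]/100,v[2]/10 if sqr else 0]
        return sum(np.mean((cv2.GaussianBlur(sil(p,n,x,z),(0,0),2*S)-d)**2) for p,d in zip(ps,data))
    v0=[x0[0]*100,x0[1]*100,x0[2]*10][:3 if sqr else 2]
    s=np.array([v0]+[np.array(v0)+np.eye(len(v0))[j]*(1 if j<2 else 1.5) for j in range(len(v0))])
    r=minimize(f,v0,method='Nelder-Mead',options=dict(initial_simplex=s,xatol=.005,fatol=1e-3,maxiter=90))
    return np.array([r.x[0]/100,r.x[1]/100,np.degrees(r.x[2]/10) if sqr else 0]),r.fun
E
cat > fit0.py <<'E'
from h import *
G={'small_canister':(.461,-.25),'medium_canister':(.467,-.092),'large_canister':(.469,.245),'square_canister':(.459,.084),
'small_lid':(.615,-.24),'medium_lid':(.645,-.08),'large_lid':(.653,.252),'square_lid':(.659,.075)}
a=ctrl.snapshot('scene');b=ctrl.snapshot('side')
ov=[p['img'][:,:,::-1].copy() for p in (a,b)]
for n,g in G.items():
    for yaw in ([.1,-.6] if 'square' in n else [0]):
        res=[fit(ps,n,[*g,yaw]) for ps in ([a],[b],[a,b])]
        print(n,[(np.round([x[0]*1000,x[1]*1000,x[2]],1).tolist(),round(f,1)) for x,f in res])
        x=res[2][0]
        if yaw>=0:
          for o,p in zip(ov,(a,b)):
            cs,_=cv2.findContours((cv2.resize(sil(p,n,[x[0],x[1],np.radians(x[2])]),(560,420))>127).astype(np.uint8),cv2.RETR_EXTERNAL,cv2.CHAIN_APPROX_NONE);cv2.drawContours(o,cs,-1,(0,0,255),1)
cv2.imwrite('pics/ov.png',np.hstack([cv2.resize(ov[0][110:340,140:440],(400,307)),cv2.resize(ov[1][110:340,140:440],(400,307))]))
E
time python3 fit0.py
```

```text
small_canister [([465.0, -250.5, 0.0], np.float64(103.5)), ([460.0, -252.2, 0.0], np.float64(123.2)), ([460.6, -252.1, 0.0], np.float64(229.2))]
medium_canister [([471.9, -93.9, 0.0], np.float64(126.5)), ([466.6, -97.3, 0.0], np.float64(134.4)), ([467.4, -94.6, 0.0], np.float64(263.6))]
large_canister [([473.0, 242.3, 0.0], np.float64(130.7)), ([468.3, 233.7, 0.0], np.float64(120.8)), ([470.5, 241.5, 0.0], np.float64(255.1))]
square_canister [([466.5, 79.7, 9.0], np.float64(127.2)), ([459.5, 79.8, 26.0], np.float64(88.0)), ([460.5, 81.4, 18.6], np.float64(229.3))]
square_canister [([463.6, 81.8, -17.4], np.float64(61.0)), ([458.1, 76.7, -40.7], np.float64(138.8)), ([462.0, 82.4, -26.2], np.float64(225.3))]
small_lid [([612.6, -243.4, 0.0], np.float64(0.1)), ([612.6, -239.2, 0.0], np.float64(0.5)), ([612.5, -241.4, 0.0], np.float64(5.0))]
medium_lid [([645.9, -80.6, 0.0], np.float64(0.2)), ([645.3, -76.4, 0.0], np.float64(0.6)), ([645.4, -79.1, 0.0], np.float64(4.0))]
large_lid [([651.4, 251.8, 0.0], np.float64(0.1)), ([650.8, 257.8, 0.0], np.float64(0.4)), ([651.0, 253.2, 0.0], np.float64(3.1))]
square_lid [([654.9, 75.2, -9.0], np.float64(0.0)), ([654.7, 79.9, -7.9], np.float64(0.5)), ([654.7, 76.4, -8.8], np.float64(2.9))]
square_lid [([655.4, 75.6, -9.6], np.float64(0.7)), ([654.8, 79.6, -8.4], np.float64(0.5)), ([654.9, 76.7, -9.4], np.float64(3.2))]
real	0m23.779s
user	0m50.196s
sys	0m12.079s
```

View pics/ov.png

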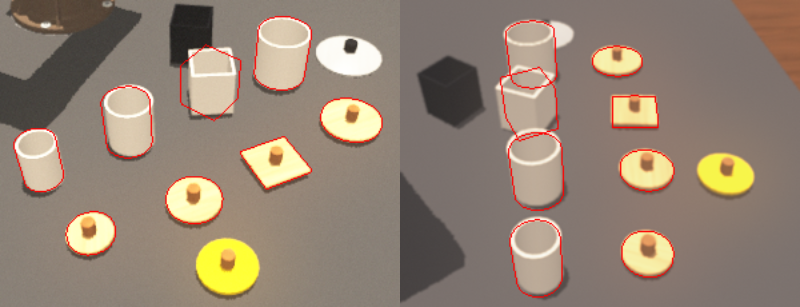

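```bash
sed -i 's/m=(mx>115)&(mx-mn<60)/m=(mx>TH)\&(mx-mn<70)/; s/^S=2$/S=2;TH=150/' h.py
cat > fit1.py <<'E'
from h import *
G={'small_canister':(.461,-.25),'medium_canister':(.467,-.092),'large_canister':(.469,.245),'square_canister':(.459,.084)}
a=ctrl.snapshot('scene');b=ctrl.snapshot('side');c=ctrl.snapshot('wrist');save(c,'wrist0');print(c['T'],c['fx'],c['cx'],c['cy'])
i=a['img'];print(i[200,205:275:4].max(1),i[200,205:275:4].min(1)); i=b['img'];print(i[240,205:275:4].max(1))
for n,g in G.items():
    for yaw in ([.1,-.5,.6] if 'square' in n else [0]):
        res=[fit(ps,n,[*g,yaw]) for ps in ([a],[b])]
        print(n,[(np.round([x[0]*1000,x[1]*1000,x[2]],1).tolist(),round(f,1)) for x,f in res])
E
python3 fit1.py
```

```text
[[-2.47376892e-01 -9.37314552e-01 -2.45450817e-01  1.01208960e-01]
 [ 9.68918861e-01 -2.39557652e-01 -6.17120090e-02 -6.71275708e-01]
 [-9.56057125e-04 -2.53088051e-01  9.67442776e-01  3.86849538e-01]
 [ 0.00000000e+00  0.00000000e+00  0.00000000e+00  1.00000000e+00]] 356.17429179288223 287.75100748748224 207.76626952788632
[137 141 138 141 209 215 216 218 220 218 218 213 209 141 141 144 144 143] [118 122 119 123 167 174 173 176 178 173 175 169 169 122 122 123 123 123]
[127 128 128 129 131 183 186 188 190 190 190 188 184 180 152 133 134 133]
small_canister [([462.4, -250.3, 0.0], np.float64(1.6)), ([461.3, -246.1, 0.0], np.float64(1.6))]
medium_canister [([466.4, -87.8, 0.0], np.float64(1.5)), ([464.9, -81.0, 0.0], np.float64(5.1))]
large_canister [([470.4, 240.7, 0.0], np.float64(2.3)), ([468.5, 232.3, 0.0], np.float64(54.8))]
square_canister [([458.5, 85.8, -28.0], np.float64(1.1)), ([458.5, 78.3, 22.5], np.float64(74.4))]
square_canister [([458.4, 85.9, -27.9], np.float64(1.1)), ([457.5, 83.4, -29.5], np.float64(74.9))]
square_canister [([458.4, 85.8, 62.0], np.float64(1.1)), ([456.7, 80.2, 49.2], np.float64(75.4))]
```

View pics/wrist0.png

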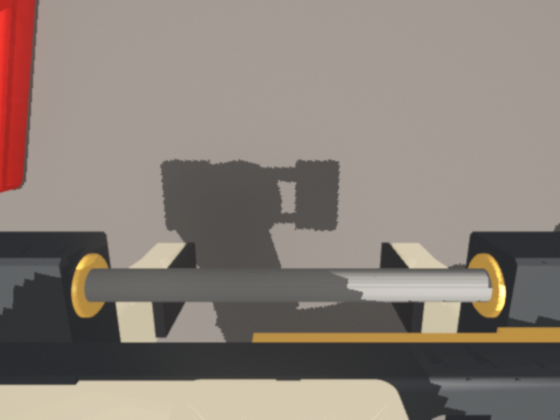

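The wrist view shows the fingers and counter with a red box at top left. The camera sits on the robot side of the tool. I'll fly over for a common wrist view of all the canisters.

{"fn": "apply_moves", "kwargs": {"commands": [[[39,65,9],-0.25,0],[[39,65,9],-0.25,0],[[39,65,9],-0.25,0],[[39,65,9],-0.25,0],[[39,65,9],-0.25,0],[[39,65,9],-0.25,0],[[39,65,9],-0.25,0],[[39,65,9],-0.25,0],[[39,65,9],-0.25,0],[[39,65,9],-0.25,0],[[39,65,9],-0.25,0],[[39,65,9],-0.25,0],[[39,65,9],-0.25,0],[[39,65,9],-0.25,0],[[39,65,9],-0.25,0],[[39,65,9],-0.25,0],[[39,65,9],-0.25,0],[[39,65,9],-0.25,0],[[39,65,9],-0.25,0],[[39,65,9],-0.25,0]]}}

```text
clock: 3.02
tool_pos: [0.5592, -0.0008, 0.3332]
orientation: [180.0, -0.0, -179.8]
force: [0.0, -0.3, -0.8]
opening: 0.0876
gripper_force: 0.0
```

{"fn": "apply_moves", "kwargs": {"commands": [[[0,0,0],0,0],[[0,0,0],0,0],[[0,0,0],0,0],[[0,0,0],0,0]]}}

```text
clock: 3.35
tool_pos: [0.557, -0.0049, 0.3338]
orientation: [180.0, 0.0, 180.0]
force: [0.1, -0.7, 0.1]
opening: 0.0877
gripper_force: 0.0
```

```bash
cat > fitw.py <<'E'
from h import *
G={'small_canister':(.461,-.248,0),'medium_canister':(.465,-.088,0),'large_canister':(.469,.243,0),'square_canister':(.458,.085,-.48),'small_lid':(.6125,-.241,0),'medium_lid':(.6455,-.079,0),'large_lid':(.651,.254,0),'square_lid':(.655,.077,-.15)}
c=ctrl.snapshot('wrist');save(c,sys.argv[1]);o=ctrl.get_obs();print(o['clock'],o['tool_pos'],o['orientation'],o['joint_pos'].round())
print(c['T'][:3,3])
for n,g in G.items():
    q=[proj(c,[g[0]+d,g[1]+e,.05]) for d in(-.05,.05) for e in (-.05,.05)];q=np.array(q)
    if q.min()<0 or q[:,0].max()>559 or q[:,1].max()>240: continue
    x,f=fit([c],n,g);print(n,np.round([x[0]*1000,x[1]*1000,x[2]],1).tolist(),round(f,1))
E
python3 fitw.py w1
```

```text
3.4 [ 0.55707588 -0.0048158   0.33384697] [1.79992714e+02 2.39277584e-02 1.79975156e+02] [  20.    7.   -6.    0.  -77. -110.]
[ 0.48855881 -0.00550635  0.47708843]
small_canister [459.2, -254.5, 0.0] 97.1
medium_canister [464.4, -89.6, 0.0] 4.3
large_canister [464.8, 288.3, 0.0] 156.6
square_canister [455.4, 88.6, -29.9] 61.3
```

View pics/w1.png

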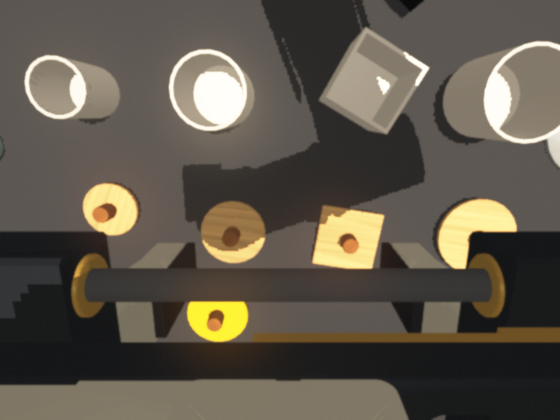

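The wrist view shows the rims of small (56,87), medium (208,89), square (corners (367,28),(428,72),(388,132),(320,98)) and large (535,92), plus the lids below them. I'll measure from these.

```bash
cat > w2.py <<'E'
from h import *
import h
c=ctrl.snapshot('wrist')
for n,uv,z in [('small',(56,87),.08),('medium',(208.5,90),.09),('square',(375,82),.09),('large',(535,92),.1)]: print(n,(onz(c,uv,z)*1000).round(1))
Q=np.array([onz(c,uv,.09)[:2] for uv in [(367,28),(428,71),(388,133),(320,98)]])
print('sq',Q.mean(0),[round(np.degrees(np.arctan2(*(Q[(k+1)%4]-Q[k])[::-1]))%90,1) for k in range(4)])
def mask(p,n):
    hsv=cv2.cvtColor(p['img'],cv2.COLOR_RGB2HSV)
    m=((hsv[:,:,1]>90)&(hsv[:,:,2]>60)).astype(np.uint8)*255
    return cv2.resize(m,None,fx=S,fy=S)
h.mask=mask
for n,g in {'small_lid':(.6125,-.241,0),'medium_lid':(.6455,-.079,0),'square_lid':(.655,.077,-.15)}.items():
    x,f=fit([c],n,g);print(n,np.round([x[0]*1000,x[1]*1000,x[2]],1).tolist(),round(f,1))
big=cv2.resize(c['img'][10:150,10:560,::-1],(800,204),interpolation=cv2.INTER_CUBIC)
cv2.imwrite('pics/w2.png',cv2.convertScaleAbs(np.vstack([cv2.resize(c['img'][10:150,10:290,::-1],(800,400),interpolation=3)]),alpha=1))
cv2.imwrite('pics/w3.png',cv2.resize(c['img'][10:150,280:560,::-1],(800,400),interpolation=3))
E
python3 w2.py
```

```text
small [ 460.3 -251.    80. ]
medium [464.2 -87.6  90. ]
square [456.6  84.1  90. ]
large [467.2 243.7 100. ]
sq [0.4580228  0.08488446] [np.float64(58.1), np.float64(59.5), np.float64(64.0), np.float64(55.8)]
small_lid [611.7, -245.2, 0.0] 0.7
medium_lid [645.0, -81.4, 0.0] 0.6
square_lid [654.2, 75.4, -8.8] 7.6
```

View pics/w2.png

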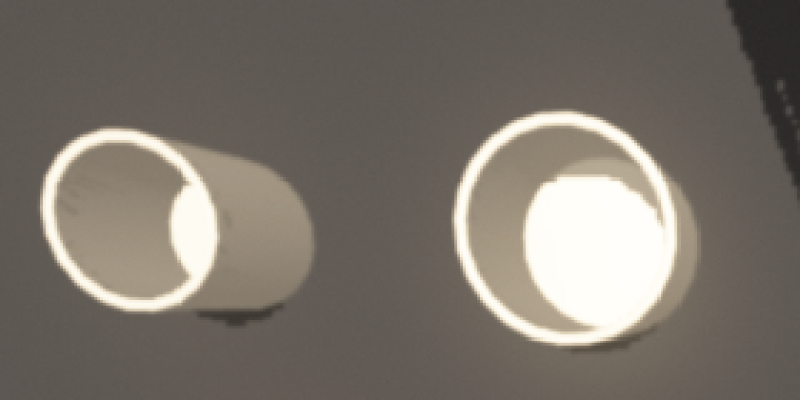

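View pics/w3.png

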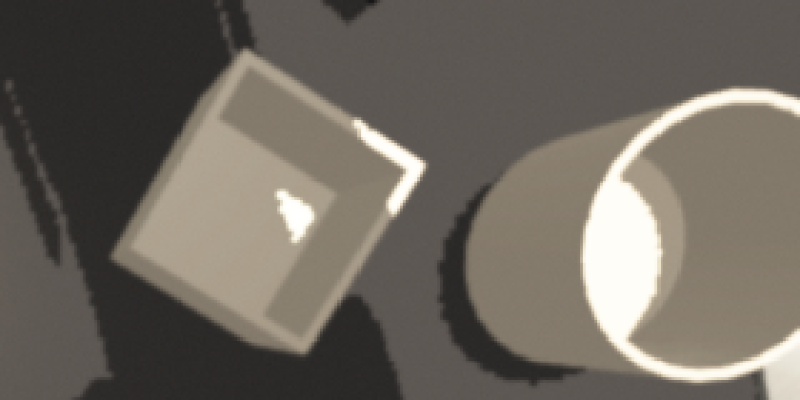

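{"fn": "apply_moves", "kwargs": {"commands": [[[8.8,-7.7,-23],0,0.3],[[8.8,-7.7,-23],0,0.3],[[8.8,-7.7,-23],0,0.3],[[8.8,-7.7,-23],0,0.3],[[8.8,-7.7,-23],0,0.3],[[8.8,-7.7,-23],0,0.3],[[8.8,-7.7,-23],0,0.3],[[8.8,-7.7,-23],0,0.3],[[8.8,-7.7,-26],0,0.3],[[8.8,-7.7,-29.6],0,0.3],[[8.8,-7.7,-29.6],0,0.3],[[8.8,-7.7,-29.6],0,0.3],[[8.8,-7.7,-29.6],0,0.3],[[8.8,-7.7,-29.6],0,1],[[8.8,-7.7,-29.6],0,1],[[8.8,-7.7,-29.6],0,1],[[8.8,-7.7,-29.6],0,1],[[8.8,-7.7,-29.6],0,1],[[8.8,-7.7,-29.6],0,1],[[8.8,-7.7,-29.6],0,1]]}}

```text
clock: 5.12
tool_pos: [0.6455, -0.0809, 0.0376]
orientation: [180.0, -0.0, -180.0]
force: [-0.8, 0.0, 1.3]
opening: 0.0211
gripper_force: 30.0
```

{"fn": "apply_moves", "kwargs": {"commands": [[[0,0,4],0,1],[[0,0,8],0,1],[[0,0,12],0,1],[[-4,-0.2,12],0,1],[[-8,-0.3,12],0,1],[[-12,-0.5,12],0,1],[[-16,-0.6,12],0,1],[[-18,-0.7,12],0,1],[[-18,-0.7,11],0,1],[[-18,-0.7,10.5],0,1],[[-18,-0.7,10.5],0,1],[[-18,-0.7,10.5],0,1],[[-18,-0.7,10.5],0,1]]}}

```text
clock: 6.2
tool_pos: [0.4663, -0.0878, 0.1425]
orientation: [-180.0, -0.0, -180.0]
force: [-0.2, -1.2, -0.1]
opening: 0.0213
gripper_force: 30.0
```

```bash
cat > chk.py <<'E'
from h import *
# usage: name of lid, canister, pic, lid z, guess x y yaw
n,pic=sys.argv[1],sys.argv[2];z=float(sys.argv[3]);g=[float(v) for v in sys.argv[4:7]]
for cam in ('scene','side'):
    a=ctrl.snapshot(cam);save(a,pic+cam);x,f=fit([a],n,g,z);print(cam,np.round([x[0]*1000,x[1]*1000,x[2]],1),round(f,1))
    if len(sys.argv)>7:
        x,f=fit([a],sys.argv[7],[float(v) for v in sys.argv[8:11]]);print(np.round([x[0]*1000,x[1]*1000,x[2]],1),round(f,1))
    if cam=='scene':u=proj(a,[g[0],g[1],z]).astype(int);i=a['img'][max(u[1]-70,0):u[1]+70,max(0,u[0]-90):u[0]+90,::-1];cv2.imwrite(f'pics/{pic}.png',cv2.resize(i,None,fx=3,fy=3))
o=ctrl.get_obs();print(o['tool_pos'])
E
python3 chk.py medium_lid m1 .105 .465 -.088 0
```

```text
scene [470.9 -91.2   0. ] 33.9
side [463.9 -94.8   0. ] 113.6
[ 0.46607356 -0.08782888  0.14248345]
```

View pics/m1.png

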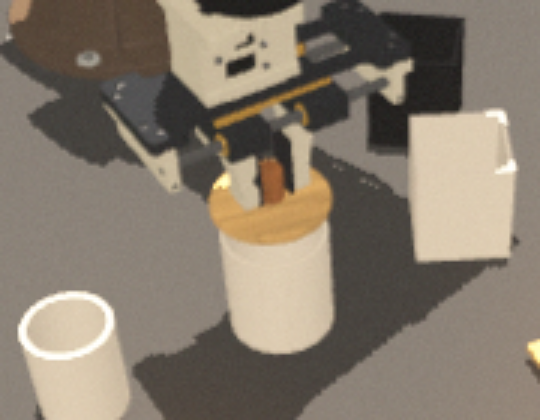

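The lid hovers centred above the medium canister. Lowering it now.

{"fn": "apply_moves", "kwargs": {"commands": [[[0,0,-0.6],0,1],[[0,0,-1.2],0,1],[[0,0,-1.6],0,1],[[0,0,-2.0],0,1],[[0,0,-2.2],0,1],[[0,0,-2.3],0,1],[[0,0,-2.3],0,1],[[0,0,-2.3],0,1]]}}

```text
clock: 6.97
tool_pos: [0.4655, -0.0879, 0.1196]
orientation: [-180.0, -0.0, -179.9]
force: [-0.9, -0.4, 0.8]
opening: 0.0212
gripper_force: 30.0
```

{"fn": "apply_moves", "kwargs": {"commands": [[[0,0,-0.1],0,1],[[0,0,-0.1],0,1],[[0,0,-0.1],0,1]]}}

```text
clock: 7.22
tool_pos: [0.4656, -0.088, 0.1195]
orientation: [-180.0, 0.0, -179.9]
force: [-4.3, 2.6, 11.4]
opening: 0.0213
gripper_force: 30.0
```

```bash
python3 - <<'E'
from h import *
for _ in range(4):
    a=ctrl.snapshot('scene');o=ctrl.get_obs();print(o['tool_pos'].round(4),o['force'].round(2))
u=(235,200);cv2.imwrite('pics/m2.png',cv2.resize(a['img'][140:240,170:300,::-1],None,fx=4,fy=4))
E
```

```text
[ 0.4656 -0.0879  0.1195] [-4.47  1.47 12.42]
[ 0.4656 -0.088   0.1195] [-4.34  1.09 11.37]
[ 0.4656 -0.0879  0.1195] [-3.97  0.67 12.44]
[ 0.4656 -0.0879  0.1195] [-5.87  0.18 12.4 ]
```

View pics/m2.png

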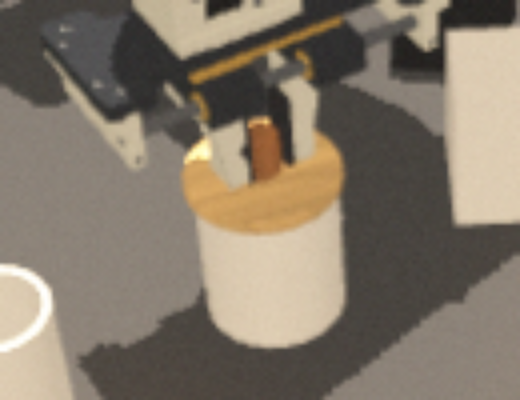

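Seated flat on the rim: contact came at the expected height. Releasing and retreating.

{"fn": "apply_moves", "kwargs": {"commands": [[[0,0,0.1],0,1],[[0,0,0.1],0,0.3],[[0,0,0.1],0,0.3],[[0,0,0.1],0,0.3],[[0,0,0.1],0,0.3],[[0,0,3],0,0.3],[[0,0,7],0,0.3],[[0,0,11],0,0.3]]}}

```text
clock: 8.08
tool_pos: [0.4646, -0.0881, 0.2291]
orientation: [-180.0, -0.2, -180.0]
force: [1.3, 0.5, -0.1]
opening: 0.0592
gripper_force: 0.0
```

{"fn": "apply_moves", "kwargs": {"commands": [[[19,16.3,-12],0,0.3],[[19,16.3,-12],0,0.3],[[19,16.3,-12],0,0.3],[[19,16.3,-12],0,0.3],[[19,16.3,-12],0,0.3],[[19,16.3,-12],0,0.3],[[19,16.3,-12],0,0.3],[[19,16.3,-12],0,0.3],[[19,16.3,-12],0,0.3],[[19,16.3,-15.5],0,0.3],[[19,16.3,-19.1],0,0.3],[[19,16.3,-19.1],0,0.3],[[19,16.3,-19.1],0,0.3],[[19,16.3,-19.1],0,1],[[19,16.3,-19.1],0,1],[[19,16.3,-19.1],0,1],[[19,16.3,-19.1],0,1],[[19,16.3,-19.1],0,1],[[19,16.3,-19.1],0,1]]}}

```text
clock: 9.67
tool_pos: [0.6555, 0.0751, 0.0379]
orientation: [180.0, 0.0, -180.0]
force: [0.1, -1.2, -0.2]
opening: 0.0269
gripper_force: 0.0
```

```bash
python3 - <<'E'
from h import *
a=ctrl.snapshot('scene')
o=ctrl.get_obs();print(o['clock'],o['tool_pos'],o['opening'])
for n,g in {'square_canister':(.458,.085,-.48),'large_canister':(.469,.242,0),'small_canister':(.461,-.25,0),'square_lid':(.655,.075,-.15)}.items():
    x,f=fit([a],n,g);print(n,np.round([x[0]*1000,x[1]*1000,x[2]],1).tolist(),round(f,1))
E
```

```text
9.7167 [0.65552009 0.07516726 0.03782065] 0.022892593897799834
square_canister [459.1, 85.9, -30.5] 0.6
large_canister [454.5, 201.6, 0.0] 342.3
small_canister [462.1, -250.4, 0.0] 1.8
square_lid [662.1, 73.5, -8.0] 78.0
```

{"fn": "apply_moves", "kwargs": {"commands": [[[0,0,0],0,1],[[0,0,0],0,1],[[0,0,0],0,1],[[0,0,4],0,1],[[0,0,8],0,1],[[0,0,12],0,1],[[-4,0.2,12],-0.1,1],[[-8,0.4,12],-0.2,1],[[-12,0.6,12],-0.3,1],[[-16,0.8,12],-0.355,1],[[-19.6,1.05,12],-0.355,1],[[-19.6,1.05,10.2],-0.355,1],[[-19.6,1.05,10.2],-0.355,1],[[-19.6,1.05,10.2],-0.355,1],[[-19.6,1.05,10.2],-0.355,1]]}}

```text
clock: 10.97
tool_pos: [0.4606, 0.0859, 0.14]
orientation: [-180.0, 0.0, 159.7]
force: [0.8, 0.0, -0.3]
opening: 0.0213
gripper_force: 30.0
```

```bash
python3 chk.py square_lid s1 .102 .458 .085 -.51; python3 - <<'E'
from h import *
a=cv2.imread('pics/s1scene.png')[95:200,230:370];b=cv2.imread('pics/s1side.png')[120:225,170:310]
cv2.imwrite('pics/s1b.png',cv2.resize(np.hstack([a,b]),(800,300),interpolation=3))
E
```

```text
scene [462.3  83.9 -30. ] 9.0
side [459.   86.4 -32.2] 40.1
[0.46058308 0.0858107  0.13977563]
```

View pics/s1b.png

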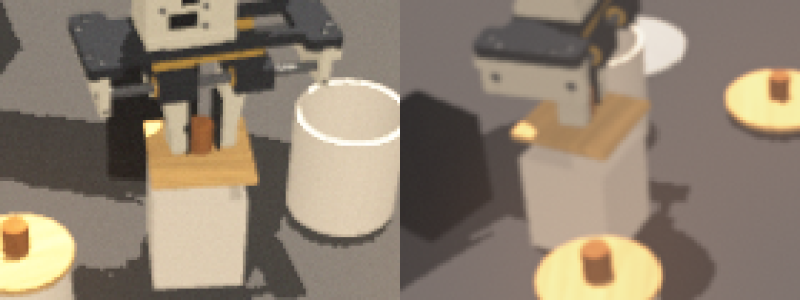

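```bash
cat > ovl.py <<'E'
from h import *
def ovl(items,out,u,cams=('scene','side'),hw=(50,50)):
    ims=[]
    for cam in cams:
        p=ctrl.snapshot(cam);k=8
        c=proj(p,u).astype(int);x0,y0=c[0]-hw[0],c[1]-hw[1]
        im=cv2.resize(p['img'][y0:y0+2*hw[1],x0:x0+2*hw[0],::-1],None,fx=k//2,fy=k//2,interpolation=cv2.INTER_CUBIC)
        for (n,x,z,col) in items:
            h=M[n][0];w=len(h)//2;cc,s=np.cos(x[2]),np.sin(x[2]);R=np.array([[cc,-s,0],[s,cc,0],[0,0,1]])
            for ring in (h[:w],h[w:]):
                q=np.array([proj(p,R@v+[x[0],x[1],z]) for v in ring])
                cv2.polylines(im,[((q+.5-[x0,y0])*k//2).astype(np.int32)],True,col,1)
        ims.append(im)
    cv2.imwrite(out,np.hstack(ims))
if __name__=='__main__':
    ovl([('square_lid',(.4588,.0858,np.radians(-29.3)),.102,(255,0,0)),('square_canister',(.4588,.0858,np.radians(-29.3)),0,(0,0,255))],'pics/s2.png',(.459,.086,.07))
E
python3 ovl.py
```

```text
(no output)
```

View pics/s2.png

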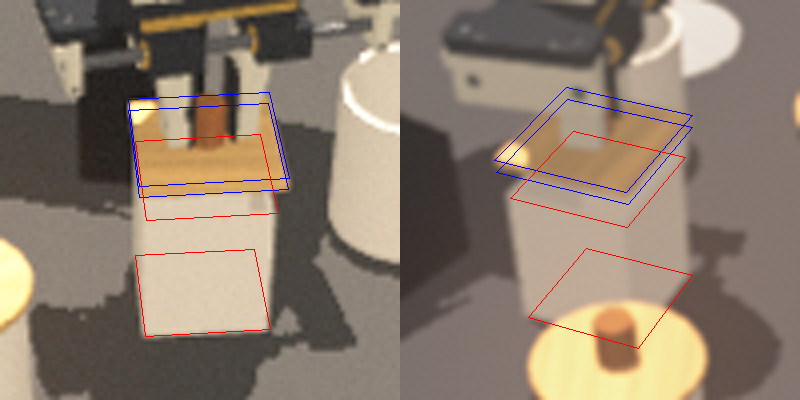

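The overlays match the lid and canister in both views. Nudging 1 mm toward the robot and lowering.

{"fn": "apply_moves", "kwargs": {"commands": [[[-0.1,0,-0.5],0,1],[[-0.1,0,-1.0],0,1],[[-0.1,0,-1.4],0,1],[[-0.1,0,-1.7],0,1],[[-0.1,0,-2.0],0,1],[[-0.1,0,-2.1],0,1],[[-0.1,0,-2.1],0,1],[[-0.1,0,-2.1],0,1]]}}

```text
clock: 11.83
tool_pos: [0.4585, 0.0854, 0.1196]
orientation: [-180.0, 0.0, 159.7]
force: [-6.6, -0.1, 15.0]
opening: 0.0213
gripper_force: 30.0
```

{"fn": "apply_moves", "kwargs": {"commands": [[[0,0,0.1],0,1],[[0,0,0.1],0,0.3],[[0,0,0.1],0,0.3],[[0,0,0.1],0,0.3],[[0,0,0.1],0,0.3],[[0,0,0.1],0,0.3],[[0,0,3],0,0.3],[[0,0,7],0,0.3],[[0,0,11],0.1,0.3],[[0,0,11],0.2,0.3],[[0,0,11],0.3,0.3],[[0,0,11],0.355,0.3],[[0,0,11],0.355,0.3]]}}

```text
clock: 12.92
tool_pos: [0.4585, 0.0856, 0.2287]
orientation: [180.0, 0.0, -179.8]
force: [-1.5, 0.2, -0.3]
opening: 0.0609
gripper_force: 0.0
```

```bash
python3 - <<'E'
from h import *
for cam in ('scene','side'):
    a=ctrl.snapshot(cam);save(a,'r'+cam)
    for n,g,z in [('square_lid',(.458,.086,-.51),.082),('medium_lid',(.465,-.088,0),.082),('large_canister',(.469,.242,0),0),('large_lid',(.651,.252,0),0),('small_canister',(.461,-.25,0),0)]:
        x,f=fit([a],n,g,z);print(cam,n,np.round([x[0]*1000,x[1]*1000,x[2]],1).tolist(),round(f,1))
E
```

```text
scene square_lid [459.8, 84.3, -29.8] 0.6
scene medium_lid [471.5, -91.2, 0.0] 11.5
scene large_canister [470.6, 240.9, 0.0] 2.2
scene large_lid [651.5, 251.9, 0.0] 0.1
scene small_canister [462.5, -250.4, 0.0] 1.8
side square_lid [456.7, 89.3, -29.3] 0.6
side medium_lid [464.2, -83.8, 0.0] 0.5
side large_canister [471.2, 277.2, 0.0] 43.7
side large_lid [650.5, 258.0, 0.0] 0.3
side small_canister [461.3, -246.1, 0.0] 1.6
```

{"fn": "apply_moves", "kwargs": {"commands": [[[12,8,0],0,0.3],[[12,8,0],0,0.3],[[12,8,0],0,0.3],[[12,8,0],0,0.3],[[19.2,16.7,-12],0,0.3],[[19.2,16.7,-12],0,0.3],[[19.2,16.7,-12],0,0.3],[[19.2,16.7,-12],0,0.3],[[19.2,16.7,-12],0,0.3],[[19.2,16.7,-15.5],0,0.3],[[19.2,16.7,-19.1],0,0.3],[[19.2,16.7,-19.1],0,0.3],[[19.2,16.7,-19.1],0,0.3],[[19.2,16.7,-19.1],0,1],[[19.2,16.7,-19.1],0,1],[[19.2,16.7,-19.1],0,1],[[19.2,16.7,-19.1],0,1],[[19.2,16.7,-19.1],0,1],[[19.2,16.7,-19.1],0,1],[[19.2,16.7,-19.1],0,1]]}}

```text
clock: 14.68
tool_pos: [0.6505, 0.2527, 0.0378]
orientation: [180.0, 0.0, -180.0]
force: [0.2, -0.6, 1.5]
opening: 0.0209
gripper_force: 30.0
```

{"fn": "apply_moves", "kwargs": {"commands": [[[0,0,0],0,1],[[0,0,0],0,1],[[0,0,4],0,1],[[0,0,8],0,1],[[0,0,12.5],0,1],[[-4,-0.2,12.5],0,1],[[-8,-0.4,12.5],0,1],[[-12,-0.6,12.5],0,1],[[-16,-0.8,12.5],0,1],[[-18.1,-1.1,12.5],0,1],[[-18.1,-1.1,11.5],0,1],[[-18.1,-1.1,11.2],0,1],[[-18.1,-1.1,11.2],0,1],[[-18.1,-1.1,11.2],0,1]]}}

```text
clock: 15.85
tool_pos: [0.4702, 0.2418, 0.1493]
orientation: [-180.0, -0.0, -180.0]
force: [0.8, 0.6, -1.4]
opening: 0.0212
gripper_force: 30.0
```

```bash
python3 - <<'E'
from ovl import *
ovl([('large_lid',(.470,.2413,0),.112,(255,0,0)),('large_canister',(.470,.2413,0),0,(0,0,255))],'pics/l2.png',(.469,.242,.08))
E
python3 chk.py large_lid l1 .112 .469 .242 0
```

```text
scene [478.7 232.2   0. ] 19.2
side [470.2 241.3   0. ] 16.4
[0.4701205  0.24160729 0.14933753]
```

View pics/l2.png

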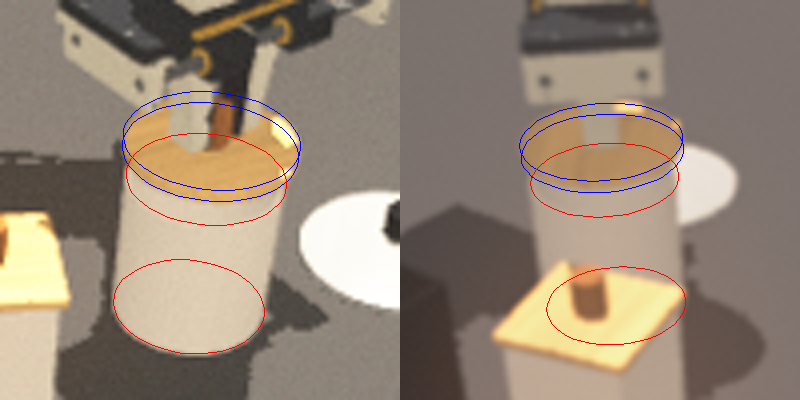

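The lid is aligned over the large canister. Lowering.

{"fn": "apply_moves", "kwargs": {"commands": [[[0,0,-0.5],0,1],[[0,0,-1.0],0,1],[[0,0,-1.4],0,1],[[0,0,-1.7],0,1],[[0,0,-2.0],0,1],[[0,0,-2.1],0,1],[[0,0,-2.1],0,1],[[0,0,-2.1],0,1]]}}

```text
clock: 16.72
tool_pos: [0.4694, 0.2415, 0.1296]
orientation: [-180.0, 0.0, -179.9]
force: [-5.1, -2.0, 11.5]
opening: 0.0212
gripper_force: 30.0
```

{"fn": "apply_moves", "kwargs": {"commands": [[[0,0,0.1],0,1],[[0,0,0.1],0,0.3],[[0,0,0.1],0,0.3],[[0,0,0.1],0,0.3],[[0,0,0.1],0,0.3],[[0,0,0.1],0,0.3],[[0,0,3],0,0.3],[[0,0,7],0,0.3],[[0,0,10],0,0.3],[[8,-10,10],0,0.3],[[8,-10,10],0,0.3],[[8,-10,10],0,0.3]]}}

```text
clock: 17.72
tool_pos: [0.5484, 0.1438, 0.2297]
orientation: [179.9, 0.1, -179.8]
force: [0.0, 0.6, -0.2]
opening: 0.0614
gripper_force: 0.0
```

```bash
python3 - <<'E'
from h import *
print(ctrl.get_obs()['tool_pos'])
for cam in ('scene','side'):
    a=ctrl.snapshot(cam)
    for n,g,z in [('large_lid',(.469,.242,0),.092),('small_lid',(.6115,-.244,0),0),('small_canister',(.461,-.25,0),0)]:
        x,f=fit([a],n,g,z);print(cam,n,np.round([x[0]*1000,x[1]*1000,x[2]],1).tolist(),round(f,1))
E
```

```text
[0.54839511 0.14375326 0.22967108]
scene large_lid [473.8, 235.6, 0.0] 7.6
scene small_lid [612.5, -243.4, 0.0] 0.1
scene small_canister [462.4, -250.4, 0.0] 1.7
side large_lid [469.3, 243.5, 0.0] 0.6
side small_lid [612.6, -239.2, 0.0] 0.4
side small_canister [461.2, -246.1, 0.0] 1.7
```

{"fn": "apply_moves", "kwargs": {"commands": [[[6.3,-38.5,-4],0,0.3],[[6.3,-38.5,-4],0,0.3],[[6.3,-38.5,-4],0,0.3],[[6.3,-38.5,-4],0,0.3],[[6.3,-38.5,-4],0,0.3],[[6.3,-38.5,-4],0,0.3],[[6.3,-38.5,-4],0,0.3],[[6.3,-38.5,-4],0,0.3],[[6.3,-38.5,-4],0,0.3],[[6.3,-38.5,-4],0,0.3],[[6.3,-38.5,-4],0,0.3],[[6.3,-38.5,-4],0,0.3],[[6.3,-38.5,-4],0,0.3],[[6.3,-38.5,-12],0,0.3],[[6.3,-38.5,-12],0,0.3],[[6.3,-38.5,-12],0,0.3]]}}

```text
clock: 19.15
tool_pos: [0.6062, -0.2383, 0.1017]
orientation: [179.8, -0.6, -179.9]
force: [-2.3, 0.0, -1.9]
opening: 0.0613
gripper_force: 0.0
```

{"fn": "apply_moves", "kwargs": {"commands": [[[0,0,-3.5],0,0.3],[[0,0,-7.1],0,0.3],[[0,0,-7.1],0,0.3],[[0,0,-7.1],0,0.3],[[0,0,-7.1],0,1],[[0,0,-7.1],0,1],[[0,0,-7.1],0,1],[[0,0,-7.1],0,1],[[0,0,-7.1],0,1],[[0,0,-7.1],0,1],[[0,0,-7.1],0,1],[[0,0,-7.1],0,1],[[0,0,-7.1],0,1]]}}

```text
clock: 20.23
tool_pos: [0.6106, -0.2411, 0.0379]
orientation: [-180.0, 0.0, -179.9]
force: [-1.6, 0.1, 3.2]
opening: 0.0217
gripper_force: 30.0
```

{"fn": "apply_moves", "kwargs": {"commands": [[[0,0,4],0,1],[[0,0,8],0,1],[[0,0,11],0,1],[[-4,-0.2,11],0,1],[[-8,-0.4,11],0,1],[[-12,-0.6,11],0,1],[[-15.05,-0.9,11],0,1],[[-15.05,-0.9,10],0,1],[[-15.05,-0.9,9.2],0,1],[[-15.05,-0.9,9.2],0,1],[[-15.05,-0.9,9.2],0,1],[[-15.05,-0.9,9.2],0,1]]}}

```text
clock: 21.23
tool_pos: [0.461, -0.25, 0.1293]
orientation: [-180.0, -0.0, -179.9]
force: [0.4, 0.2, -1.3]
opening: 0.0213
gripper_force: 30.0
```

```bash
python3 - <<'E'
from ovl import *
ovl([('small_lid',(.462,-.2504,0),.092,(255,0,0)),('small_canister',(.4622,-.2504,0),0,(0,0,255))],'pics/k2.png',(.461,-.25,.06))
E
python3 chk.py small_lid k1 .092 .461 -.25 0
```

```text
scene [ 467.2 -251.2    0. ] 18.4
side [ 463.9 -252.9    0. ] 296.4
[ 0.46061066 -0.24990607  0.12949819]
```

View pics/k2.png

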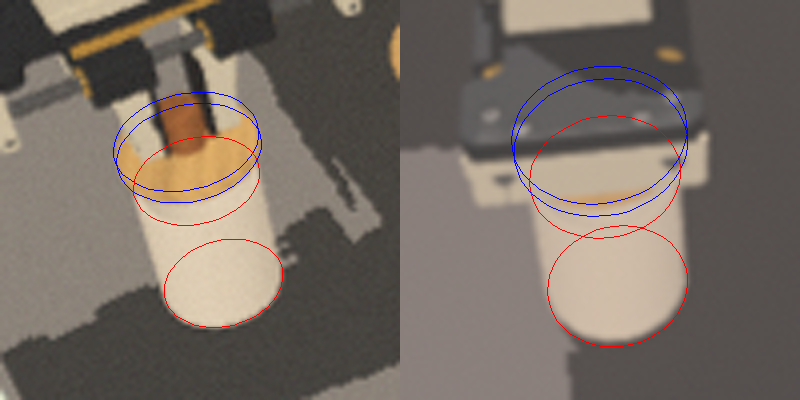

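The small lid lines up with its canister. Lowering.

{"fn": "apply_moves", "kwargs": {"commands": [[[0,0,-0.5],0,1],[[0,0,-1.0],0,1],[[0,0,-1.4],0,1],[[0,0,-1.7],0,1],[[0,0,-2.0],0,1],[[0,0,-2.1],0,1],[[0,0,-2.1],0,1],[[0,0,-2.1],0,1]]}}

```text
clock: 22.1
tool_pos: [0.4603, -0.2502, 0.1099]
orientation: [-180.0, 0.0, -179.9]
force: [-4.6, 2.7, 14.8]
opening: 0.0213
gripper_force: 30.0
```

{"fn": "apply_moves", "kwargs": {"commands": [[[0,0,0.1],0,1],[[0,0,0.1],0,0.3],[[0,0,0.1],0,0.3],[[0,0,0.1],0,0.3],[[0,0,0.1],0,0.3],[[0,0,0.1],0,0.3],[[0,0,3],0,0.3],[[0,0,7],0,0.3],[[0,0,11],0,0.3],[[0,0,15],0,0.3],[[-5,-15,19],0,0.3],[[-5,-15,19],0,0.3],[[-5,-15,19],0,0.3],[[-5,-15,19],0,0.3],[[-5,-15,19],0,0.3],[[-5,-15,19],0,0.3]]}}

```text
clock: 23.43
tool_pos: [0.4092, -0.4017, 0.2984]
orientation: [180.0, -0.0, 179.8]
force: [0.4, 0.1, -0.7]
opening: 0.0615
gripper_force: 0.0
```

```bash
python3 - <<'E'
from h import *
ims=[]
for cam,(y,x) in (('scene',(110,130)),('side',(110,150))):
    a=ctrl.snapshot(cam);ims.append(a['img'][y:y+230,x:x+270,::-1])
    for n,g,z in [('small_lid',(.461,-.25,0),.072),('medium_lid',(.465,-.088,0),.082),('square_lid',(.458,.0855,-.51),.082),('large_lid',(.469,.242,0),.092)]:
        x,f=fit([a],n,g,z);print(cam,n,np.round([x[0]*1000,x[1]*1000,x[2]],1).tolist(),round(f,1))
cv2.imwrite('pics/fin.png',cv2.resize(np.hstack(ims),(800,340),interpolation=3))
E
```

```text
scene small_lid [463.5, -250.7, 0.0] 0.4
scene medium_lid [471.4, -91.5, 0.0] 12.2
scene square_lid [464.9, 81.7, -29.5] 8.2
scene large_lid [477.5, 233.7, 0.0] 11.4
side small_lid [461.3, -247.6, 0.0] 0.7
side medium_lid [463.5, -83.4, 0.0] 14.7
side square_lid [457.1, 86.8, -24.5] 41.4
side large_lid [468.9, 238.9, 0.0] 12.1
```

View pics/fin.png

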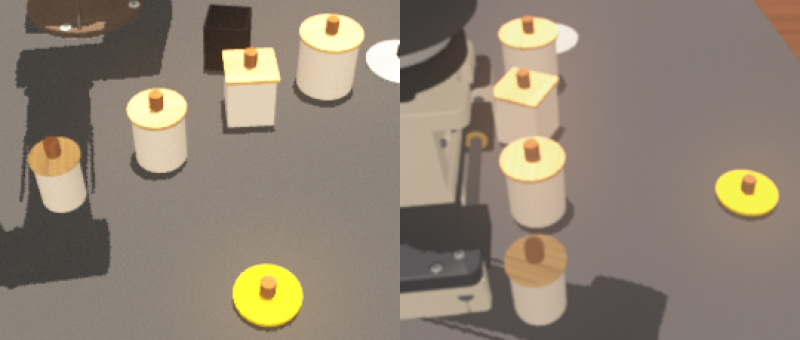

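All four lids sit flat on their own canisters, the gripper is clear, and the bystanders haven't moved. Handing in.

```bash
python3 -c "
from h import *
print(ctrl.close_job())"
```

```text
the job is handed in; nothing more can be done
None
```

All four lids are on their matching canisters and sit flat on the rims, with the square lid's sides lined up; I handed the job in at about 23.5 s on the robot clock, and no verdict came back.

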